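# Release the child lock of the low drawer box

### The arm

A 7-joint arm with a two-finger parallel gripper is mounted at the origin on a cart in front of the work surface, level with it; the furniture and walls round the work are solid. World frame = base frame: x ahead of the robot, y to its left, z up, the work surface at z = 0. Lengths are in m, angles in rad, forces in N, time in s.
With the tool pointing down it reaches from about 0.425 to 0.875 m from the base axis. Payload 4.7 kg.
Tool frame: the origin (TCP) lies on the centre line of the jaws, within the pads' length; the fingertips stand ahead of it and the grasp point (between the pads) lies 8 mm behind it (ctrl.finger_overhang is the x of the fingertips in the tool frame, in m); x points along the fingers, z is the direction in which the jaws open and shut, and the axes are right-handed (so a half turn about x gives the same grasp; the last joint's range is limited). The gripper opens to 87 mm and grips with 3 to 60 N. Pads are 19 mm wide; open, the fingers measure 117 mm over their backs; the gripper's body (75 mm by 190 mm) begins 51 mm behind the grasp point.
Start: joints at [1.132, 0.321, -0.07, 1.45, 0.023, 1.371, -0.057], TCP at [0.284, -0.585, 0.234] pointing down, gripper open.
Joint ranges: [-2.86, 2.86], [-0.3, 2.09], [-1.38, 1.24], [0.06, 2.45], [-1.56, 4.7], [0.09, 2.05], [-2.69, 2.69]. Speed limits (rad/s): [2.57, 2.57, 3.14, 3.14, 3.14, 3.14, 3.14].

### API

Orientations are given as a rotation vector (axis times angle).
In Python, from bench import readout, viewer, job, nets, ctrl gives the robot as it stands.
- The arm moves only by the shell command python3 -m creep 'ROWS' [FORCE]. ROWS is JSON, a list of rows, each an object with "linear": the shift along the tool's x, y, z in m, a list of three; "twist": the turn, a rotation vector about the tool's x, y, z in degrees, a list of three; "fingers": the gripper's target within -1 to 1 (shut at 1, half-way at 0, fully open at -1). A call has 1 to 8 rows; each row is the pose to reach, as a shift and turn from the pose commanded when the call began, along the tool's axes at that moment; what a row does not reach only later rows make up. A row lasts 1/12 s, in which the tool goes at most 41.7 mm and 7.16 degrees, less where a joint would pass 70% of its speed; a pose out of reach is approached as far as the arm can. A call with a gripper value outside its range is refused whole. The fingers move at their own pace and stop on an object; FORCE is the grip in N (left out, the last holds). Time passes only in rows, so rows that repeat a pose let the fingers close. It gives the time, the measured TCP pose, the force and the opening at its end, in the units of the state.
- readout.get_state(): the state, without advancing time (a new reading comes with each control period).
- viewer.get_image(name): name is "scene" or "top"; returns (picture, depth): 400x640x3 uint8, red, green, blue; 400x640 float32, m along the optical axis (not along the pixel's ray), 0 where there is no reading.
- viewer.camera_params(name): a dict with "K" (3x3 intrinsics, pixels), "cam_to_world" (4x4, takes a point from camera to world coordinates). Camera axes: x right, y down, z forward; pixel columns grow to the right and rows downward; lengths in m; the calibration is good to about 2 mm. A picture is of the moment at which its call begins. camera_params takes no time and is no camera call.
- job.close_job(): hands the job in, once; it reports no verdict.
Trained networks look in the newest picture that a camera, given by its name, has taken for a name from the list of things; names that differ only in an ending like _2 or _b are one class to them, and where a whole thing is asked for, a point or a joint stands for the part that bears it (a point fixed in the world has none). Each returns a list of dicts, best first, with "conf" (0 to 1); they miss things now and then, are a little off and sometimes report something else, mostly with a low value. They report only what shows in the picture. A call takes as long as a camera call.
- nets.boxes_of(camera, label): "centre" ([x, y, z] in m, in world coordinates, good to about 4 mm: the middle of the surface that is visible of it).
- nets.place_of(camera, label): "centre" ([x, y, z] in m, in world coordinates, good to about 4 mm: a listed point, or the origin of a listed thing).
The state is a dict: "time": time; "joint_positions": joint angles; "qd": joint speeds; "joint_torque": joint torques, N m; "position": TCP position; "tool_rot": TCP orientation; "ft_force": force on the tool from outside, world axes, zero at the start; "torque": the same for the moment, N m; "grip_width": opening from 0.0 (shut) to 1.0 (fully open).
Only numpy, scipy, OpenCV 4.12 (cv2) and the standard library are available. Lean on these libraries where they do the work, as an engineer would, in place of code of your own. Each camera call takes 0.05 s, during which the arm holds its last target.

### The job

Two wooden drawer boxes with child locks stand on the counter. Open the low one: put the closed fingertips into the finger hole of its sliding cover, push the cover along the box's front edge to its stop, where the fingers can drop into the recess underneath, and press the catch down there so that the drawer springs open. Leave the cover at that stop, the drawer open, and the taller box's cover where it is.

Things in the scene. Friction and masses are not known exactly. Their poses are not given: they have to be found in the camera images.
- low_recess (a point): Centre of the recess mouth (56 x 64 mm, x by y) in the top of the LOW box, level with the box top, 85 mm above the counter. Box: light wood, 150 x 240 x 85 mm, fixed to the counter. Axes of the box: x from drawer front to back, y along the front edge, z up. The point lies 30 mm in front (-x) of the box's middle. A sliding cover hides the recess at first.
- low_hole (a point): Centre of the 54 x 54 mm finger hole in the LOW box's metal cover, at the cover's upper face, 99 mm above the counter; axes as low_recess. The hole goes through the 14 mm cover to the box top. It starts 55 to 70 mm on the -y side of the recess; pushed to +y (about 2 N) the cover stops with the hole over the recess and stays there. Guide rails beside it are 10 mm high.
- low_catch (a joint): How far the catch in the LOW box's recess is pressed down, m: 0 up, 0.011 hard stop. It is a flat grey paddle, 52 x 58 mm, upper face 4 mm below the recess mouth when up; press anywhere on it. Sprung: 2 N at first, 5 N at the stop. It frees the drawer at 0.007 to 0.008, then stays at least 0.006 down under the open drawer.
- low_drawer (a joint): How far the LOW box's drawer has come out, m: 0 shut and locked, 0.045 fully open. Once the catch is pressed a spring drives it out towards the box's -x (the robot's side), and it stays out by itself.
- tall_hole (a point): The same finger-hole centre on the TALLER box (150 x 240 x 140 mm, otherwise alike, also locked), 154 mm above the counter. To be left as it is. The two boxes may stand either way round.

How it is judged:
By the outcome, as a careful person would: the job done as asked, in the order asked, and still so for the second after the job is handed in, with the robot touching nothing.
It also fails if it takes over 32 s, if anything falls off the work surface, if the arm or the gripper's body presses on something with over 40 N, if the wrist force passes 120 N, or if a joint passes its speed limit or range.

## Working session

There is one attempt and no reset: what is moved stays moved. The work goes in short steps, Python scripts to look and compute and a shell command to move; the robot and the scene stay as the last step left them, time stands still between calls to the robot, and variables do not carry over. Pictures are saved under pics/ and viewed, and the job is handed in when it is done.

```bash
mkdir -p pics; ls; python3 - <<'E'
from bench import readout, viewer, job, nets, ctrl
import cv2,numpy as np
s=readout.get_state(); print({k:np.round(v,3).tolist() for k,v in s.items()}); print(ctrl.finger_overhang)
for n in ("scene","top"):
    im,d=viewer.get_image(n); cv2.imwrite(f"pics/{n}0.png",im[:,:,::-1]); np.save(f"{n}0.npy",d)
    for l in ("low_recess","low_hole","tall_hole"):
        print(n,l,[(np.round(r['centre'],4).tolist(),round(r['conf'],2)) for r in nets.place_of(n,l)][:3])
    for l in ("low_hole","low_drawer"):
        print(n,l,'box',[(np.round(r['centre'],4).tolist(),round(r['conf'],2)) for r in nets.boxes_of(n,l)][:3])
print(readout.get_state()['time'])
E
```

```text
pics
{'time': 0.0, 'joint_positions': [1.132, 0.322, -0.07, 1.452, 0.023, 1.371, -0.057], 'qd': [0.0, 0.0, 0.001, 0.002, -0.0, -0.002, 0.001], 'joint_torque': [-0.0, -49.129, -0.404, -31.253, -0.064, 0.044, 0.0], 'position': [0.284, -0.584, 0.232], 'tool_rot': [0.87, 1.392, -0.869], 'ft_force': [-0.139, 0.418, 0.181], 'torque': [0.052, -0.012, -0.047], 'grip_width': 0.999}
0.011
scene low_recess [([0.5237, 0.1851, 0.0811], 0.68), ([0.5359, 0.1243, 0.1005], 0.32)]
scene low_hole [([0.5384, 0.1197, 0.0989], 0.69)]
scene tall_hole [([0.51, -0.2458, 0.1569], 0.62)]
scene low_hole box [([0.528, 0.1792, 0.0993], 0.75), ([0.4748, 0.1943, 0.05], 0.35)]
scene low_drawer box [([0.4768, 0.1923, 0.0474], 0.62)]
top low_recess [([0.5233, 0.1853, 0.0839], 0.75)]
top low_hole [([0.5372, 0.1199, 0.099], 0.74)]
top tall_hole [([0.5111, -0.2475, 0.1604], 0.55)]
top low_hole box [([0.5239, 0.1716, 0.0958], 0.92)]
top low_drawer box [([0.4725, 0.1727, 0.0475], 0.71)]
0.6
```

View pics/scene0.png

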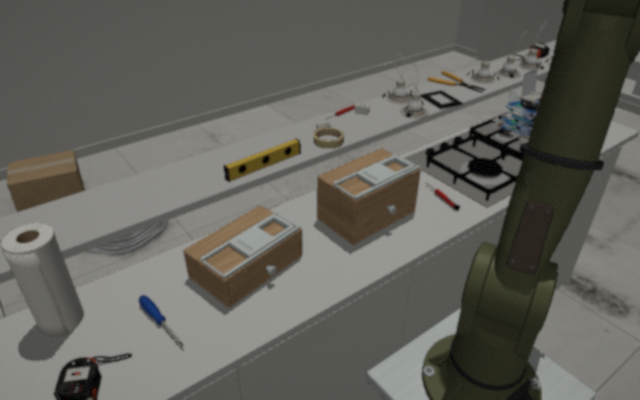

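View pics/top0.png

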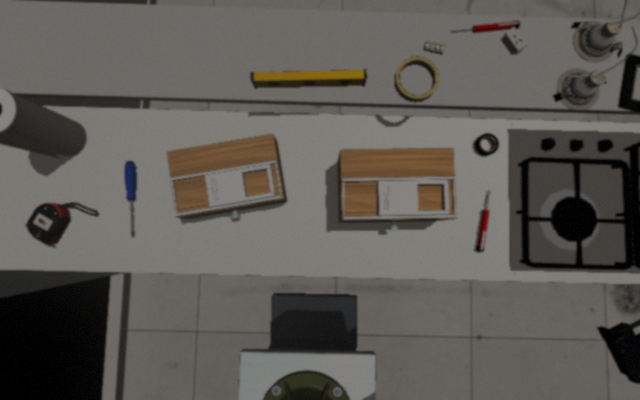

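The top view shows the low box at the left (centre about (225,178)) with its hole at (258,182). The cover plate hides the recess at about (226,187). The taller box is at (398,185). I'll measure the yaw and the hole from the depth image.

```bash
cat > h.py <<'E'
from bench import readout, viewer, job, nets, ctrl
import cv2,numpy as np
def cloud(n,d):
    p=viewer.camera_params(n);K=p['K'];T=np.array(p['cam_to_world'])
    v,u=np.mgrid[:400,:640]
    P=np.stack([(u-K[0][2])/K[0][0]*d,(v-K[1][2])/K[1][1]*d,d],-1)
    return P@T[:3,:3].T+T[:3,3]
E
python3 - <<'E'
from h import *
d=np.load('top0.npy');P=cloud('top',d)
x,y,z=P[...,0],P[...,1],P[...,2]
reg=(x>.38)&(x<.75)&(y>0)&(y<.4)&(d>0)
print(np.percentile(z[reg],[5,50,80,95]))
m=reg&(z>.077)&(z<.115)
for nm,mm in (('all',m),('cover',reg&(z>.0925)&(z<.115)),('wood',reg&(z>.077)&(z<.089))):
    r=cv2.minAreaRect(P[mm][:,:2].astype(np.float32)*1000);print(nm,mm.sum(),r)
im=cv2.imread('pics/top0.png')[120:230,150:300];cv2.imwrite('pics/top0c.png',cv2.resize(im,None,fx=5,fy=5,interpolation=cv2.INTER_CUBIC))
# height map crop
zz=np.clip((z[120:230,150:300]-.06)/.05,0,1)*255
cv2.imwrite('pics/z0.png',cv2.resize(zz.astype(np.uint8),None,fx=5,fy=5,interpolation=cv2.INTER_NEAREST))
s=readout.get_state()
from scipy.spatial.transform import Rotation as R
print(R.from_rotvec(s['tool_rot']).as_matrix().round(3))
E
```

```text
[-0.00191389  0.00250126  0.09804742  0.12116015]
all 7799 ((591.2625732421875, 212.77325439453125), (396.1103210449219, 284.23846435546875), 84.35678100585938)
cover 2700 ((593.2987670898438, 212.57205200195312), (396.1103210449219, 280.14617919921875), 84.35678100585938)
wood 4892 ((552.2174682617188, 192.1365203857422), (150.8959503173828, 240.80758666992188), 11.373558044433594)
[[-0.     0.899  0.437]
 [-0.     0.437 -0.899]
 [-1.    -0.     0.   ]]
```

View pics/top0c.png

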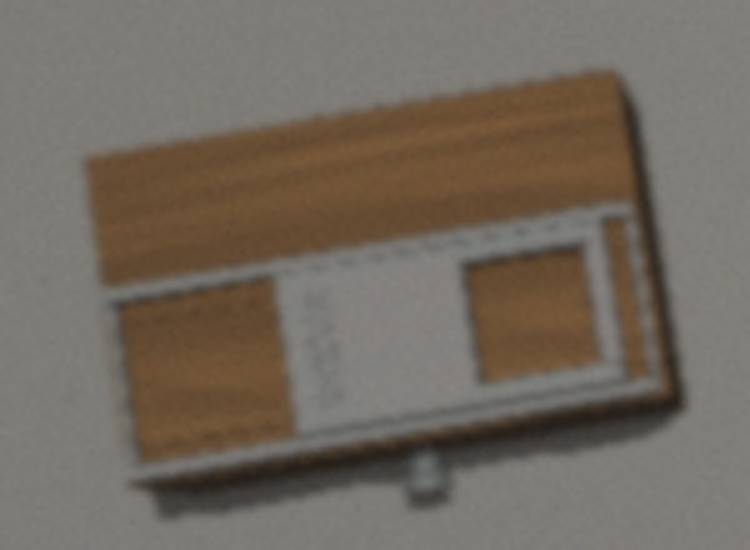

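View pics/z0.png

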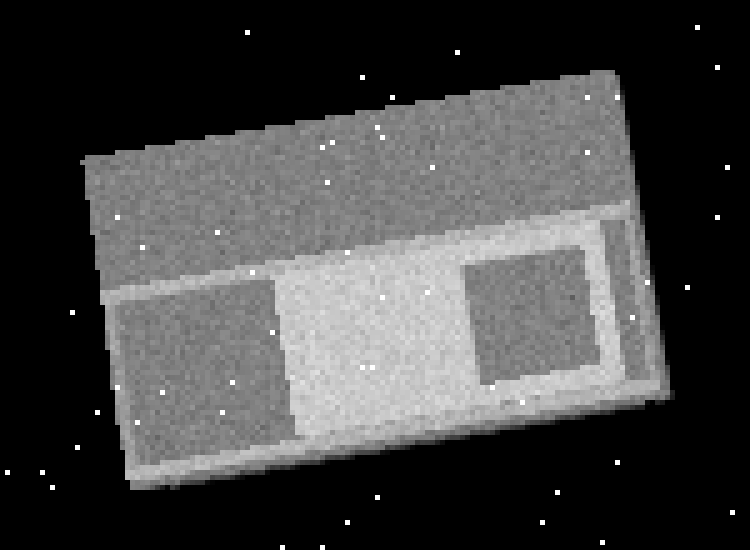

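```bash
python3 - <<'E'
from h import *
d=np.load('top0.npy');P=cloud('top',d)
p=viewer.camera_params('top');K=np.array(p['K']);T=np.array(p['cam_to_world'])
def ray(u,v,z):
    r=T[:3,:3]@np.linalg.inv(K)@[u,v,1]; return T[:3,3]+r*(z-T[2,3])/r[2]
def c(px,z): return np.array([ray(150+(a+.5)/5-.5,120+(b+.5)/5-.5,z) for a,b in px])
h=c([(463,265),(583,247),(602,364),(481,384)],.099)
print(h.round(4),h.mean(0).round(4))
print([np.linalg.norm(h[i]-h[(i+1)%4]).round(4) for i in range(4)])
b=c([(86,158),(616,72)],.085);e=b[0]-b[1];print('yaw back edge',np.degrees(np.arctan2(-e[0],e[1])),np.linalg.norm(e))
# hole centroid from depth
x,y,z=P[...,0],P[...,1],P[...,2]
for yaw in (np.radians(10),np.radians(11.4)):
  ex=np.array([np.cos(yaw),np.sin(yaw)]);ey=np.array([-ex[1],ex[0]])
  C=np.array([.5522,.1921]);print('recess',C-.03*ex)
  print('hole rel recess',[(h.mean(0)[:2]-C+.03*ex)@a for a in(ex,ey)])
  q=(P[...,:2]-C);bx=q@ex;by=q@ey;k=(abs(z-.085)<.012)&(abs(bx)<.08)&(abs(by)<.125)
  for nm,a,lo,hi in(('x',bx,-.076,.076),):
    print(a[k].min(),a[k].max(),by[k].min(),by[k].max())
w=(abs(z-.085)<.006)&(x>.4)&(x<.75)&(y>0)&(y<.4);pts=P[w][:,:2]
w=w.astype(np.uint8);w=cv2.morphologyEx(w,cv2.MORPH_OPEN,np.ones((3,3)))
print(cv2.minAreaRect(P[w>0][:,:2].astype(np.float32)*1000))
E
```

```text
[[0.5562 0.1498 0.099 ]
 [0.5655 0.0979 0.099 ]
 [0.5144 0.0877 0.099 ]
 [0.5043 0.1397 0.099 ]] [0.5351 0.1188 0.099 ]
[np.float64(0.0527), np.float64(0.0521), np.float64(0.053), np.float64(0.0528)]
yaw back edge 11.040205515624882 0.23758137312539065
recess [0.52265577 0.18689055]
hole rel recess [np.float64(0.0004133136066221856), np.float64(-0.06922366129164373)]
-0.07771187246809007 0.0773397214545566 -0.12182127244684379 0.12095037622015363
recess [0.52279186 0.18617028]
hole rel recess [np.float64(-0.0012691392902048212), np.float64(-0.06848013012845458)]
-0.0759848996852436 0.07544061158299019 -0.12036701463951566 0.12044952661810841
((557.093017578125, 192.5763397216797), (140.82769775390625, 239.85487365722656), 11.514021873474121)
```

```bash
cat >> h.py <<'E'
from scipy.spatial.transform import Rotation as R
yaw=np.radians(11.2);ex=np.array([np.cos(yaw),np.sin(yaw),0]);ey=np.array([-ex[1],ex[0],0])
hole=np.array([.5357,.1192,.099]);rec=np.array([.5227,.1864,.085])
def to(target):
    s=readout.get_state();M=R.from_rotvec(s['tool_rot']).as_matrix();p=np.array(s['position'])
    Mt=np.array([[0,0,-1],ey*0,-ey]).T; Mt[:,1]=np.cross(Mt[:,2],Mt[:,0])
    print('t',s['time'],'pos',p.round(4),'F',np.round(s['ft_force'],1),'grip',s['grip_width'])
    print('linear mm',(M.T@(target-p)*1000).round(1),'twist',np.degrees(R.from_matrix(M.T@Mt).as_rotvec()).round(2))
E
python3 -m creep '[{"linear":[0,0.024,-0.023],"twist":[2,0,0],"fingers":1},{"linear":[0,0.047,-0.046],"twist":[4,0,0],"fingers":1},{"linear":[0,0.071,-0.070],"twist":[6,0,0],"fingers":1},{"linear":[0,0.095,-0.093],"twist":[8,0,0],"fingers":1},{"linear":[0,0.119,-0.116],"twist":[10,0,0],"fingers":1},{"linear":[0,0.143,-0.140],"twist":[12,0,0],"fingers":1},{"linear":[0,0.167,-0.163],"twist":[14,0,0],"fingers":1},{"linear":[0,0.191,-0.187],"twist":[14.8,0,0],"fingers":1}]' 20
python3 -c "
from h import *
to(hole+[0,0,.131])"
```

```text
time: 1.27
position: [0.3746, -0.3313, 0.2338]
tool_rot: [1.066, 1.293, -1.066]
ft_force: [1.1, 0.2, 0.1]
grip_width: 0.479
t 1.2667 pos [ 0.3746 -0.3313  0.2338] F [1.1 0.2 0.1] grip 0.4791017691336293
linear mm [   3.5  244.4 -411.3] twist [-0.16  0.05 -0.02]
```

```bash
python3 -m creep '[{"linear":[0,0.0175,-0.0295],"twist":[0,0,0],"fingers":1},{"linear":[0,0.035,-0.059],"twist":[0,0,0],"fingers":1},{"linear":[0,0.0525,-0.0885],"twist":[0,0,0],"fingers":1},{"linear":[0,0.07,-0.118],"twist":[0,0,0],"fingers":1},{"linear":[0,0.0875,-0.1475],"twist":[0,0,0],"fingers":1},{"linear":[0,0.105,-0.177],"twist":[0,0,0],"fingers":1},{"linear":[0,0.1225,-0.2065],"twist":[0,0,0],"fingers":1},{"linear":[0,0.14,-0.236],"twist":[0,0,0],"fingers":1}]'
python3 -c "
from h import *
to(hole+[0,0,.081])"
```

```text
time: 1.93
position: [0.4664, -0.0726, 0.2339]
tool_rot: [1.065, 1.294, -1.065]
ft_force: [0.8, -0.1, -0.0]
grip_width: 0.01
t 1.9333 pos [ 0.4664 -0.0726  0.2339] F [ 0.8 -0.1 -0. ] grip 0.009758070453844683
linear mm [  53.9  105.1 -174.8] twist [-0.06  0.06 -0.04]
```

```bash
python3 -m creep '[{"linear":[0,0.0175,-0.029],"twist":[0,0,0],"fingers":1},{"linear":[0,0.035,-0.058],"twist":[0,0,0],"fingers":1},{"linear":[0.005,0.0525,-0.0875],"twist":[0,0,0],"fingers":1},{"linear":[0.015,0.07,-0.117],"twist":[0,0,0],"fingers":1},{"linear":[0.03,0.0875,-0.146],"twist":[0,0,0],"fingers":1},{"linear":[0.045,0.1,-0.166],"twist":[0,0,0],"fingers":1},{"linear":[0.054,0.105,-0.175],"twist":[0,0,0],"fingers":1},{"linear":[0.054,0.105,-0.175],"twist":[0,0,0],"fingers":1}]'
python3 - <<'E'
from h import *
to(hole+[0,0,.003])
for n in ("scene","top"):
    im,d=viewer.get_image(n); cv2.imwrite(f"pics/{n}1.png",im[:,:,::-1])
    c=im[120:230,150:300] if n=='top' else im[190:310,170:320]
    cv2.imwrite(f"pics/{n}1c.png",cv2.resize(c[:,:,::-1],None,fx=5,fy=5,interpolation=cv2.INTER_CUBIC))
E
```

```text
time: 2.6
position: [0.5339, 0.1211, 0.1775]
tool_rot: [1.061, 1.301, -1.062]
ft_force: [-1.0, 0.4, 0.6]
grip_width: 0.004
t 2.6 pos [0.5339 0.1211 0.1775] F [-1.   0.4  0.6] grip 0.004366338546256937
linear mm [75.5  1.6  2.4] twist [ 0.24 -0.14  0.18]
```

View pics/scene1c.png

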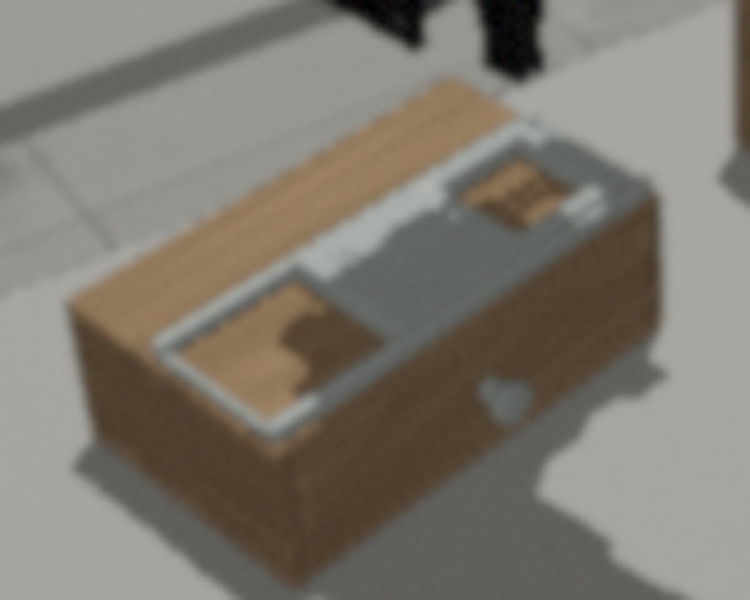

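View pics/top1c.png

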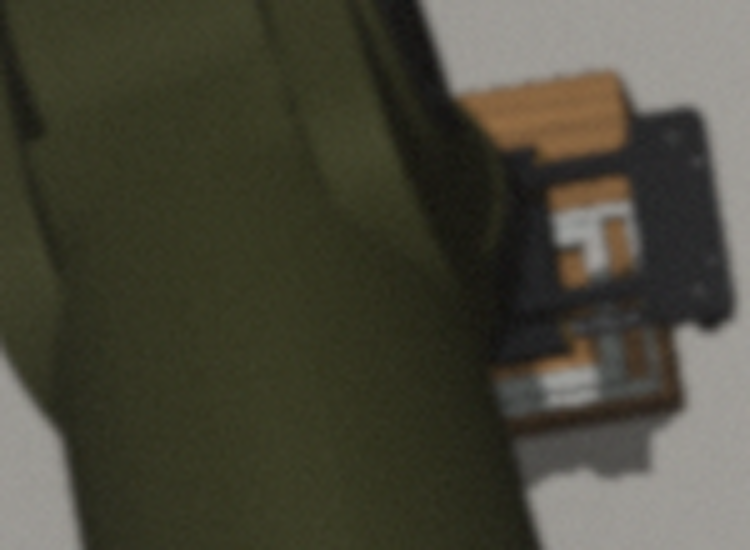

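```bash
python3 -c "
import cv2
c=cv2.imread('pics/scene1.png')[110:250,190:350];cv2.imwrite('pics/scene1d.png',cv2.resize(c,None,fx=4.5,fy=4,interpolation=cv2.INTER_CUBIC))
from h import *
p=viewer.camera_params('scene');T=np.linalg.inv(np.array(p['cam_to_world']));
for w in [(.5339,.1211,.1665),(.5357,.1192,.099)]:
  q=np.array(p['K'])@(T@[*w,1])[:3];print(q[:2]/q[2])
"
```

```text
[271.73197969 203.31981987]
[273.41012321 225.78402566]
```

View pics/scene1d.png

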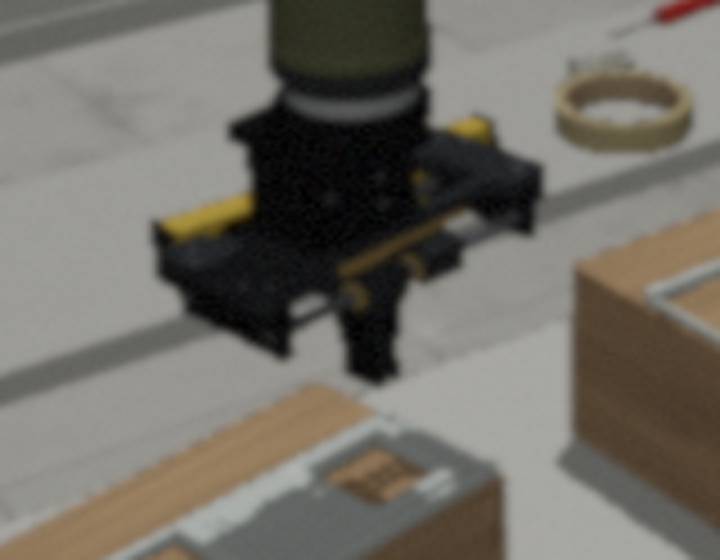

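The closed fingers hang over the hole: the tip is at about (272,203) and the hole at (273,226). Next I descend into the hole.

```bash
python3 -m creep '[{"linear":[0.015,0.001,0.001],"twist":[0,0,0],"fingers":1},{"linear":[0.03,0.0015,0.002],"twist":[0,0,0],"fingers":1},{"linear":[0.045,0.0015,0.002],"twist":[0,0,0],"fingers":1},{"linear":[0.057,0.0015,0.002],"twist":[0,0,0],"fingers":1},{"linear":[0.065,0.0015,0.002],"twist":[0,0,0],"fingers":1},{"linear":[0.071,0.0015,0.002],"twist":[0,0,0],"fingers":1},{"linear":[0.075,0.0015,0.002],"twist":[0,0,0],"fingers":1},{"linear":[0.075,0.0015,0.002],"twist":[0,0,0],"fingers":1}]'
python3 - <<'E'
from h import *
to(rec+.010*ey+[0,0,.017])
for n in ("scene",):
    im,d=viewer.get_image(n)
    c=im[130:290,170:330]
    cv2.imwrite(f"pics/{n}2c.png",cv2.resize(c[:,:,::-1],None,fx=3.7,fy=3.7,interpolation=cv2.INTER_CUBIC))
E
```

```text
time: 3.37
position: [0.5369, 0.1158, 0.1042]
tool_rot: [1.065, 1.295, -1.065]
ft_force: [-0.4, -0.6, -0.3]
grip_width: 0.009
t 3.3667 pos [0.5369 0.1158 0.1042] F [-0.4 -0.6 -0.3] grip 0.009470827750504235
linear mm [  2.2  -0.3 -82. ] twist [-0.07  0.01  0.03]
```

View pics/scene2c.png

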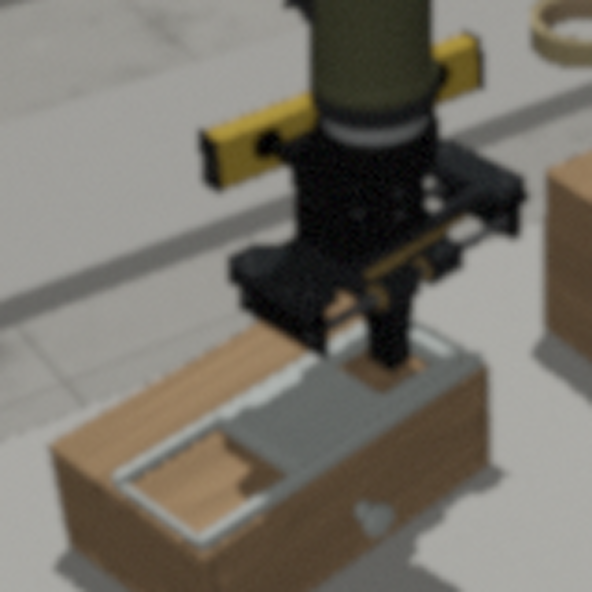

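```bash
python3 -m creep '[{"linear":[0.002,0,-0.006],"twist":[0,0,0],"fingers":1},{"linear":[0.002,0,-0.012],"twist":[0,0,0],"fingers":1},{"linear":[0.002,0,-0.018],"twist":[0,0,0],"fingers":1},{"linear":[0.002,0,-0.024],"twist":[0,0,0],"fingers":1},{"linear":[0.002,0,-0.031],"twist":[0,0,0],"fingers":1},{"linear":[0.002,0,-0.038],"twist":[0,0,0],"fingers":1},{"linear":[0.002,0,-0.045],"twist":[0,0,0],"fingers":1},{"linear":[0.002,0,-0.052],"twist":[0,0,0],"fingers":1}]'
python3 - <<'E'
from h import *
to(rec+.010*ey+[0,0,.017])
E
```

```text
time: 4.08
position: [0.527, 0.1677, 0.1026]
tool_rot: [1.065, 1.294, -1.065]
ft_force: [0.4, -1.6, 0.6]
grip_width: 0.003
t 4.0833 pos [0.527  0.1677 0.1026] F [ 0.4 -1.6  0.6] grip 0.002753941058810547
linear mm [  0.6  -0.7 -29.2] twist [-0.06  0.02 -0.01]
```

```bash
python3 -m creep '[{"linear":[0,0,-0.005],"twist":[0,0,0],"fingers":1},{"linear":[0,0,-0.010],"twist":[0,0,0],"fingers":1},{"linear":[0,0,-0.015],"twist":[0,0,0],"fingers":1},{"linear":[0,0,-0.020],"twist":[0,0,0],"fingers":1},{"linear":[0,0,-0.023],"twist":[0,0,0],"fingers":1},{"linear":[0,0,-0.026],"twist":[0,0,0],"fingers":1}]'
python3 - <<'E'
from h import *
to(rec+.012*ey+[0,0,.017])
E
```

```text
time: 4.58
position: [0.5219, 0.193, 0.1025]
tool_rot: [1.064, 1.295, -1.065]
ft_force: [-0.0, -1.9, 1.2]
grip_width: 0.004
t 4.5833 pos [0.5219 0.193  0.1025] F [-0.  -1.9  1.2] grip 0.00411270931673122
linear mm [ 0.5 -0.5 -5.4] twist [-0.05  0.    0.  ]
```

```bash
python3 -m creep '[{"linear":[0,0,-0.002],"twist":[0,0,0],"fingers":1},{"linear":[0,0,-0.004],"twist":[0,0,0],"fingers":1},{"linear":[0,0,-0.006],"twist":[0,0,0],"fingers":1}]'
python3 -m creep '[{"linear":[0,0,-0.001],"twist":[0,0,0],"fingers":1},{"linear":[0,0,-0.002],"twist":[0,0,0],"fingers":1}]'
```

```text
time: 4.83
position: [0.5208, 0.1985, 0.1025]
tool_rot: [1.065, 1.295, -1.065]
ft_force: [0.5, -1.2, 1.1]
grip_width: 0.004
time: 5.0
position: [0.5205, 0.2005, 0.1025]
tool_rot: [1.065, 1.295, -1.065]
ft_force: [1.4, -0.9, 1.5]
grip_width: 0.006
```

```bash
python3 -m creep '[{"linear":[0,0,-0.001],"twist":[0,0,0],"fingers":1},{"linear":[0,0,-0.002],"twist":[0,0,0],"fingers":1},{"linear":[0,0,-0.002],"twist":[0,0,0],"fingers":1}]'
python3 - <<'E'
from h import *
to(rec+.012*ey+[0,0,.017])
im,d=viewer.get_image('scene')
c=im[130:290,170:330]
cv2.imwrite("pics/scene3c.png",cv2.resize(c[:,:,::-1],None,fx=3.7,fy=3.7,interpolation=cv2.INTER_CUBIC))
for l in("low_hole","low_recess"):print(l,[(np.round(r['centre'],4),r['conf']) for r in nets.place_of('scene',l)])
E
```

```text
time: 5.25
position: [0.52, 0.2027, 0.1025]
tool_rot: [1.065, 1.295, -1.065]
ft_force: [0.7, -1.4, 1.1]
grip_width: 0.006
t 5.25 pos [0.52   0.2027 0.1025] F [ 0.7 -1.4  1.1] grip 0.00558738798283551
linear mm [ 0.5 -0.5  4.5] twist [-0.05 -0.01  0.  ]
low_hole [(array([0.5218, 0.1896, 0.0963]), 0.89)]
low_recess []
```

View pics/scene3c.png

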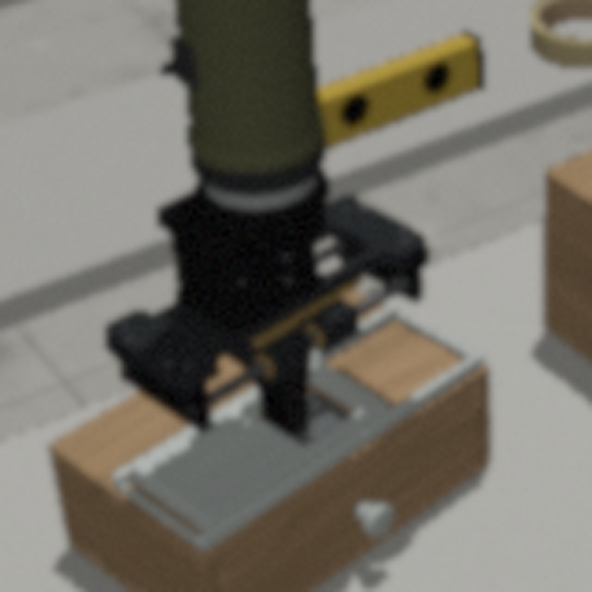

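The cover has moved almost to the end: a thin strip of wood at (170,505) still shows, and there's no stop force yet. I'll keep pushing.

```bash
for i in 1 2; do python3 -m creep '[{"linear":[0,0,-0.001],"twist":[0,0,0],"fingers":1},{"linear":[0,0,-0.002],"twist":[0,0,0],"fingers":1},{"linear":[0,0,-0.002],"twist":[0,0,0],"fingers":1}]' | egrep 'pos|for'; done
```

```text
position: [0.5197, 0.204, 0.1025]
ft_force: [-0.3, -2.0, 0.4]
position: [0.5197, 0.2041, 0.1025]
ft_force: [0.1, -5.7, 2.9]
```

The stop is reached: motion stalled and the force rose to 6 N. I'll back off the edge slightly, then press the catch.

```bash
python3 -m creep '[{"linear":[0,0,0.004],"twist":[0,0,0],"fingers":1},{"linear":[0,0,0.008],"twist":[0,0,0],"fingers":1},{"linear":[0,0,0.010],"twist":[0,0,0],"fingers":1},{"linear":[0.004,0,0.010],"twist":[0,0,0],"fingers":1},{"linear":[0.008,0,0.010],"twist":[0,0,0],"fingers":1},{"linear":[0.010,0,0.010],"twist":[0,0,0],"fingers":1}]'
python3 -m creep '[{"linear":[0.002,0,0],"twist":[0,0,0],"fingers":1},{"linear":[0.004,0,0],"twist":[0,0,0],"fingers":1},{"linear":[0.006,0,0],"twist":[0,0,0],"fingers":1},{"linear":[0.007,0,0],"twist":[0,0,0],"fingers":1}]'
```

```text
time: 6.4
position: [0.5208, 0.1969, 0.0919]
tool_rot: [1.064, 1.296, -1.065]
ft_force: [-1.2, -1.0, 4.0]
grip_width: 0.004
time: 6.73
position: [0.5209, 0.1969, 0.0856]
tool_rot: [1.064, 1.295, -1.065]
ft_force: [-1.3, -0.1, 3.0]
grip_width: 0.004
```

```bash
python3 -m creep '[{"linear":[0.001,0,0],"twist":[0,0,0],"fingers":1},{"linear":[0.002,0,0],"twist":[0,0,0],"fingers":1},{"linear":[0.003,0,0],"twist":[0,0,0],"fingers":1},{"linear":[0.004,0,0],"twist":[0,0,0],"fingers":1},{"linear":[0.004,0,0],"twist":[0,0,0],"fingers":1}]'
python3 - <<'E'
from h import *
im,d=viewer.get_image('scene')
c=im[130:290,170:330]
cv2.imwrite("pics/scene4c.png",cv2.resize(c[:,:,::-1],None,fx=3.7,fy=3.7,interpolation=cv2.INTER_CUBIC))
E
```

```text
time: 7.15
position: [0.5209, 0.1969, 0.0815]
tool_rot: [1.064, 1.296, -1.065]
ft_force: [-1.4, -0.4, 4.2]
grip_width: 0.003
```

View pics/scene4c.png

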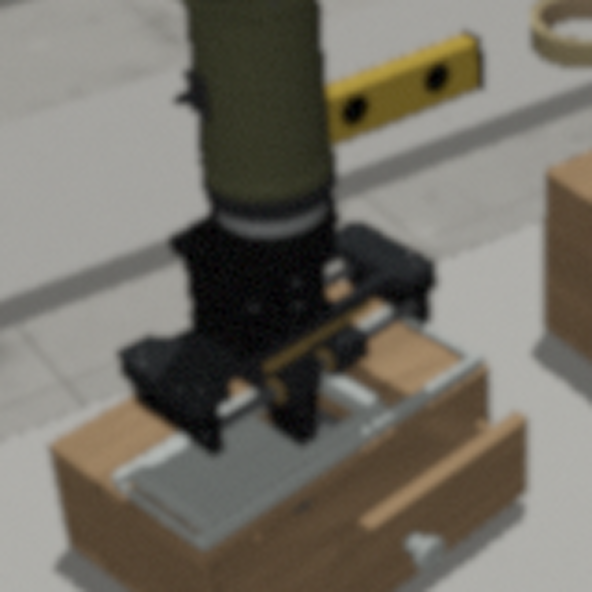

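The drawer has sprung open: its front now shows at (450,470), clear of the box. I'll lift straight up and move clear.

```bash
python3 -m creep '[{"linear":[-0.008,0,0],"twist":[0,0,0],"fingers":1},{"linear":[-0.02,0,0],"twist":[0,0,0],"fingers":1},{"linear":[-0.04,0,0],"twist":[0,0,0],"fingers":1},{"linear":[-0.06,0,0],"twist":[0,0,0],"fingers":1},{"linear":[-0.08,0,0],"twist":[0,0,0],"fingers":1},{"linear":[-0.1,0,0],"twist":[0,0,0],"fingers":1},{"linear":[-0.12,0,0],"twist":[0,0,0],"fingers":1},{"linear":[-0.14,0,0],"twist":[0,0,0],"fingers":1}]'
python3 -m creep '[{"linear":[0,0,0.03],"twist":[0,0,0],"fingers":1},{"linear":[0,0,0.06],"twist":[0,0,0],"fingers":1},{"linear":[0,0,0.09],"twist":[0,0,0],"fingers":1},{"linear":[0,0,0.12],"twist":[0,0,0],"fingers":1},{"linear":[0,0,0.15],"twist":[0,0,0],"fingers":1},{"linear":[0,0,0.18],"twist":[0,0,0],"fingers":1},{"linear":[0,0,0.2],"twist":[0,0,0],"fingers":1},{"linear":[0,0,0.2],"twist":[0,0,0],"fingers":1}]'
python3 - <<'E'
from h import *
for n in('scene','top'):
    im,d=viewer.get_image(n);cv2.imwrite(f"pics/{n}5.png",im[:,:,::-1])
    if n=='top': cv2.imwrite(f"pics/{n}5c.png",cv2.resize(im[120:230,150:300,::-1],None,fx=5,fy=5,interpolation=cv2.INTER_CUBIC))
    for l in("low_hole","low_recess","tall_hole"):print(n,l,[(np.round(r['centre'],4),r['conf']) for r in nets.place_of(n,l)])
    print([(np.round(r['centre'],4),r['conf']) for r in nets.boxes_of(n,'low_drawer')])
E
```

```text
time: 7.87
position: [0.5216, 0.1963, 0.2235]
tool_rot: [1.065, 1.293, -1.064]
ft_force: [-0.8, -0.2, -0.6]
grip_width: 0.011
time: 8.53
position: [0.5609, -0.0067, 0.2221]
tool_rot: [1.069, 1.288, -1.072]
ft_force: [-0.3, -0.6, -1.1]
grip_width: 0.005
scene low_hole [(array([0.5243, 0.1891, 0.1011]), 0.92)]
scene low_recess [(array([0.5248, 0.1822, 0.082 ]), 0.65)]
scene tall_hole [(array([ 0.5108, -0.2431,  0.1555]), 0.93)]
[(array([0.4462, 0.1844, 0.0375]), 0.61)]
top low_hole [(array([0.5274, 0.1862, 0.1001]), 0.64)]
top low_recess [(array([0.5242, 0.1866, 0.0825]), 0.68)]
top tall_hole [(array([ 0.5106, -0.2425,  0.1556]), 0.65)]
[(array([0.4501, 0.2017, 0.015 ]), 0.84)]
```

View pics/scene5.png

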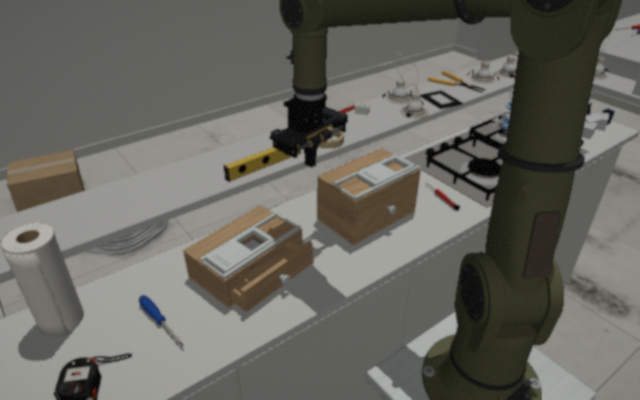

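View pics/top5c.png

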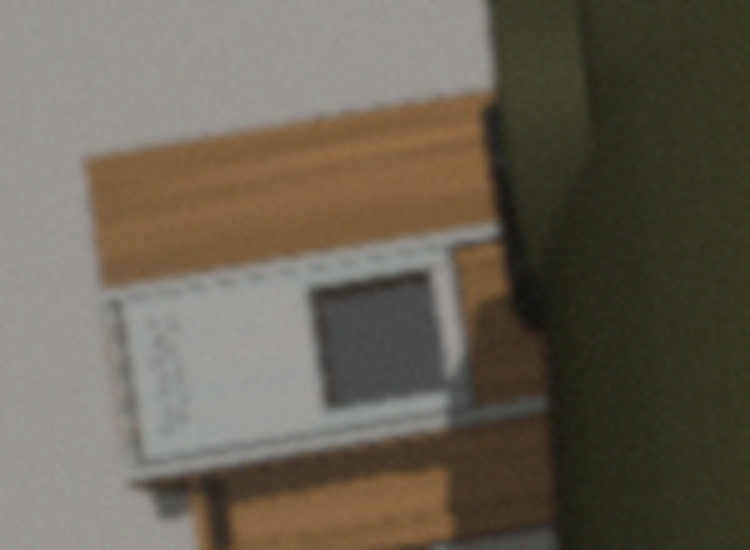

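The cover sits at the stop, with the grey paddle filling the hole at (378,339) in the crop. The drawer is out and the taller box's cover hasn't moved. I'm handing in the job.

```bash
python3 -c "
from h import *
print(job.close_job())"
```

```text
the job is handed in; nothing more can be done
None
```

The low box is open and the job is handed in, at about 9 s of the 32 s allowed. I put the closed fingertips into its cover's hole and pushed the cover about 68 mm to +y. There it stalled against its stop with the force rising to about 6 N. I eased off the edge and pressed the catch down to about 0.0105 m, at about 4 N. The drawer sprang open and I lifted clear.

**Last checks:**
- **Cover:** the hole lies over the recess with the grey catch showing through it. My pixel measurement (68.3 mm of travel against 68.5 mm expected) agrees with the networks to a few mm.
- **Drawer:** it shows clearly open in both pictures. I did not measure how far it came out. The networks' drawer positions moved about 25–30 mm towards the robot, but they track only the visible surface.
- **Taller box:** its hole reads the same as before, within about 5 mm, and its cover looks unmoved.
- **Robot:** it was clear of both boxes when I handed in. The largest force I read was about 6 N.

Nothing failed. The only surprise was that the stop came about 6 mm further along than I expected. That is probably because the closed fingers are thinner than I assumed.

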